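# Change over the scrap trays under the cutting board

## Robot

A 6-joint arm with a two-finger parallel gripper is mounted at the origin on the work surface. World frame = base frame: x ahead of the robot, y to its left, z up, the work surface at z = 0. Lengths are in m, angles in rad, forces in N, time in s.
With the tool pointing down it reaches from about 0.275 to 0.725 m from the base axis. Payload 5.6 kg.
Tool frame: the origin (TCP) lies at the very end of the fingers, on their centre line; the grasp point (between the pads) lies 19 mm behind it; z points along the fingers, y is the direction in which the jaws open and shut (so a half turn about z gives the same grasp; the last joint's range is limited). The gripper opens to 85 mm and grips with 20 to 120 N. Pads are 22 mm wide; open, the fingers measure 114 mm over their backs; the gripper's body (76 mm by 85 mm) begins 54 mm behind the grasp point. The pads swing forward as they close: fully open they stand 13 mm farther back than shut.
Start: joints at [1.446, 0.255, 0.108, 0, -1.424, -0.285], TCP at [0.219, 0.504, 0.231] pointing down, gripper open.
Joint ranges: [-2.95, 2.95], [-1.21, 1.97], [-1.09, 1.5], [-2.87, 1.71], [-2.94, -0.07], [-3.05, 3.05]. Speed limits (rad/s): [2.57, 2.57, 3.14, 3.14, 3.14, 3.14].

## Interface

Orientations are given as [roll, pitch, yaw] about the fixed x, y, z axes, in that order (R = Rz(yaw) Ry(pitch) Rx(roll)).
In Python, from rig import move_pose, move_l, goto_joints, gripper_to, hold, ik, observe, grab_frame, IKError, job_done gives the robot as it stands. The module is installed in compiled form; this text tells all that it offers. Calls block until the motion is done:
- move_pose(position, orientation): joint-space move of the TCP to a pose.
- move_l(position, ori=None, velocity=0.15, threshold=None): straight line of the TCP; ori=None keeps the orientation; velocity is the mean speed in m/s. With threshold (N) it stops when the force on the tool has changed by that much, and returns True; else False.
- goto_joints(angles): joint-space move.
- gripper_to(opening, force=None): opening from 0.0 (shut) to 1.0 (fully open); force is the grip in N (None keeps the last); returns when the fingers have stopped.
- hold(seconds).
- ik(position, orientation): joint angles nearest the present ones, or None.
- observe(): the state.
- grab_frame(name): name is "scene" or "top" or "wrist"; returns a dict with "image" (400x640x3 uint8, red, green, blue), "camera_matrix" (3x3 intrinsics, pixels), "R" (3x3) and "t" (3): a world point X has camera coordinates R X + t. Camera axes: x right, y down, z forward; pixel columns grow to the right and rows downward; lengths in m; the calibration is good to about 2 mm. A picture is of the moment at which its call begins. There is no depth.
A pose or a line that the arm cannot do raises IKError and nothing moves.
- job_done(): hands the job in, once; it reports no verdict.
The state is a dict: "time_s": time; "q": joint angles; "joint_velocities": joint speeds; "tau": joint torques, N m; "tool_pos": TCP position; "ee_rot": TCP orientation; "contact_force": force on the tool from outside, world axes, zero at the start; "wrist_torque": the same for the moment, N m; "grip_width": opening from 0.0 (shut) to 1.0 (fully open).
Only numpy, scipy, OpenCV 4.12 (cv2) and the standard library are available. Lean on these libraries where they do the work, as an engineer would, in place of code of your own. Each camera call takes 0.05 s, during which the arm holds its last target.

## Task

Change over the two scrap trays under the white cutting board: push the red-fronted tray fully home, and draw the green-fronted tray all the way out to its stop by hooking a fingertip behind its front lip. Only push and pull the trays with the fingertips, do not pinch their fronts between the fingers, and leave the jar, the cup and the sauce bottle as they stand.

Things in the scene. Friction and masses are not known exactly. Their poses are not given: they have to be found in the camera images.
- station: fixed low board station: white board 280 (x) x 360 (y) x 15 mm on a metal frame, its top 75 mm up, underside 60 mm. Origin on the table (z = 0) below the middle of the board's front edge (nearest the robot); x points from there back under the board, y along the edge. Two trays lie side by side, centred at y = +85 and -85 mm; either colour may be left. A tray that is home still juts out 70 mm in front
- green (a joint): the green tray on its runners, m: 0 = fully home under the board, 0.11 = fully out; hard stops at both ends. Slides straight along the station's -x, cannot lift or turn; needs 2 N, plus 0.8 N at 0.1 m/s; stays where left. Starts at 0 to 0.012. Steel tray 150 mm wide, open on top; floor top 12 mm, side walls (4 mm thick) 48 mm above the table
- red (a joint): the red tray on its runners, m: 0 = fully home under the board, 0.11 = fully out; hard stops at both ends. Slides straight along the station's -x, cannot lift or turn; needs 2 N, plus 0.8 N at 0.1 m/s; stays where left. Starts at 0.06 to 0.11. Steel tray 150 mm wide, open on top; floor top 12 mm, side walls (4 mm thick) 48 mm above the table
- green_edge (a point): middle of the top edge of the green tray's front, 58 mm above the table; lies in the middle of the 5 mm thick outer plate and moves with the tray. Axes as the station's. When the tray is home it is 67.5 mm in front of the board's edge
- red_edge (a point): the same point on the red tray
- green_lip: inner 5 mm layer of the green tray's front, to hook behind: green, 150 mm wide, top 52 mm up; its back face (to the station's +x) is 7.5 mm behind point green_edge. Behind it the tray is open from above: 60 mm clear to the board's edge when home, 142 mm between side walls. Body origin: at table level, 62.5 mm behind the lip's middle
- green_face: outer 5 mm layer of the green tray's front (looks to the station's -x), green, 150 mm wide, from 8 to 58 mm above the table; origin as green_lip's
- red_lip: inner layer of the red tray's front, red, otherwise as green_lip
- red_face: outer layer of the red tray's front, red, otherwise as green_face; its outer surface is 2.5 mm in front of point red_edge
- jar: loose amber jar with a black lid, 72 mm across, 120 mm tall, on the table to one side of the station; origin at the centre of its foot
- cup: loose steel cup, 72 mm across, 85 mm tall, on the table at the other side; origin at the centre of its foot
- sauce: loose yellow sauce bottle with a white cap, 52 mm across, 120 mm tall, standing on the board; origin at the centre of its foot

How it is judged:
By the outcome, as a careful person would: the job done as asked, in the order asked, and still so for the second after the job is handed in, with the robot touching nothing.
It also fails if it takes over 38 s, if anything falls off the work surface, if the arm or the gripper's body presses on something with over 40 N, if the wrist force passes 120 N, or if a joint passes its speed limit or range.

## Working session

There is one attempt and no reset: what is moved stays moved. The work goes in short steps, each a Python script; the robot and the scene stay as the last script left them, time stands still between calls to the robot, and variables do not carry over. Pictures are saved under pics/ and viewed, and the job is handed in when it is done.

```bash
mkdir -p pics
python3 - <<'E'
from rig import *
import cv2,numpy as np
for n in ("scene","top"):
    f=grab_frame(n); cv2.imwrite(f"pics/{n}0.png",f["image"][:,:,::-1])
    print(n,np.round(f["camera_matrix"],1).tolist(),np.round(f["R"],3).tolist(),np.round(f["t"],3))
o=observe();print(o)
E
```

```text
scene [[498.7, 0.0, 318.9], [0.0, 498.7, 207.1], [0.0, 0.0, 1.0]] [[-0.362, 0.932, -0.003], [0.761, 0.294, -0.579], [-0.539, -0.211, -0.816]] [ 0.2   -0.483  1.712]
top [[423.8, 0.0, 321.1], [0.0, 423.8, 198.7], [0.0, 0.0, 1.0]] [[0.001, -1.0, -0.031], [-0.982, 0.005, -0.191], [0.191, 0.031, -0.981]] [0.054 0.684 1.037]
{'time_s': 0.1, 'q': array([ 1.44560369e+00,  2.55688340e-01,  1.07112920e-01, -4.21483807e-04,
       -1.42388622e+00, -2.84634694e-01]), 'joint_velocities': array([-0.00175711, -0.00266937,  0.00240432,  0.00026485, -0.0003766 ,
        0.00090873]), 'tau': array([-3.56221761e-03, -3.87599766e+01,  2.38472450e+01,  5.37795871e+00,
       -3.77744786e-03,  3.18283554e-06]), 'tool_pos': array([0.21890389, 0.50407416, 0.23047774]), 'ee_rot': array([ 3.13987728e+00, -6.75657752e-05, -4.09889318e-01]), 'contact_force': array([-0.7170921 ,  0.03185979,  0.14421847]), 'wrist_torque': array([-0.01767569,  0.0300928 , -0.01803379]), 'grip_width': 0.9972202527177811}
```

View pics/top0.png

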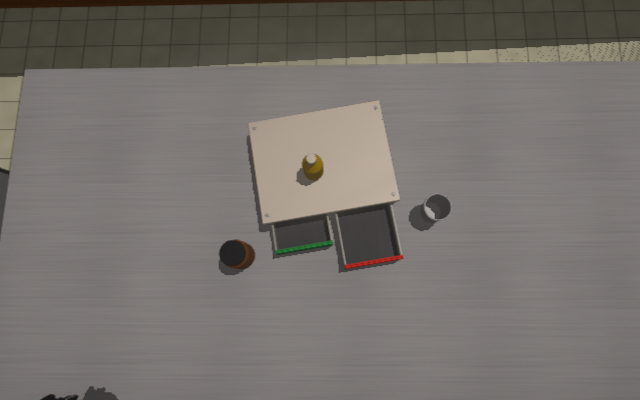

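View pics/scene0.png

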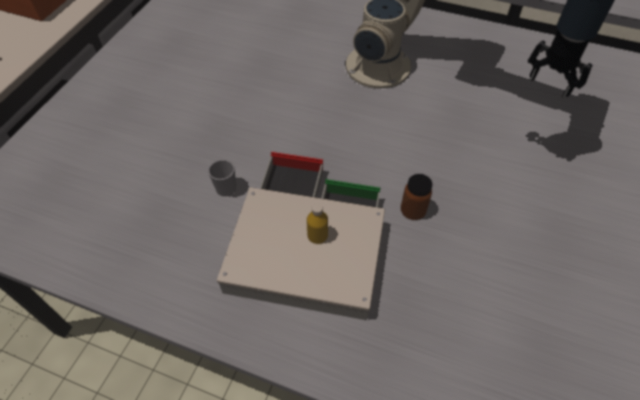

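The top view shows the green tray on the left, with its front around (277–332, 243–252). The red tray is on the right, pulled out, with its front around (346–402, 258–267). The board spans (250–397, 103–222), the jar is at (236, 253), close to the green tray's left, and the cup is at (437, 208). Next I'll measure these.

```bash
cat > h.py <<'E'
from rig import *
import cv2,numpy as np
def ray(f,uv,z):
    K,R,t=f["camera_matrix"],np.array(f["R"]),np.array(f["t"])
    d=R.T@np.linalg.solve(K,np.array([uv[0],uv[1],1.0])); c=-R.T@t
    return c+d*(z-c[2])/d[2]
def proj(f,X):
    p=np.array(f["R"])@np.asarray(X)+np.array(f["t"]); q=f["camera_matrix"]@p; return q[:2]/q[2]
def colmask(f,col):
    im=f["image"].astype(int); r,g,b=im[...,0],im[...,1],im[...,2]
    if col=="green": m=(g>r+35)&(g>b+20)
    else: m=(r>g+80)&(r>b+80)
    m=m.astype(np.uint8)*255
    n,l,s,_=cv2.connectedComponentsWithStats(m); k=1+np.argmax(s[1:,4]); return (l==k).astype(np.uint8)*255
def board(f):
    im=f["image"]; g=im.min(axis=2)
    m=(g>135).astype(np.uint8)*255; m[:80]=0 if f.get("top",True) else m[:80]
    m=cv2.morphologyEx(m,cv2.MORPH_CLOSE,np.ones((9,9)))
    n,l,s,c=cv2.connectedComponentsWithStats(m); return l,s,c,m
E
python3 - <<'E'
from h import *
for n in("top","scene"):
    f=grab_frame(n); print(n,"cam",-f["R"].T@f["t"])
    im=f["image"]
    print("board px",im[200,350] if n=="top" else im[270,270],"table",im[300,150])
    for c in("green","red"):
        m=colmask(f,c); cs=np.column_stack(np.nonzero(m))[:,::-1].astype(np.float32)
        r=cv2.minAreaRect(cs); b=cv2.boxPoints(r); print(c,len(cs),r)
        for p in b: print("  ",p.round(1),ray(f,p,.058).round(4))
    x=(280,90,120,150) if n=="top" else (210,180,190,140)
    crop=im[90:280,210:460] if n=="top" else im[130:310,190:440]
    cv2.imwrite(f"pics/{n}1.png",cv2.resize(crop[:,:,::-1],None,fx=3,fy=3,interpolation=cv2.INTER_CUBIC))
E
```

```text
top cam [0.47289445 0.01811287 1.14985825]
board px [181 168 152] table [128 124 121]
green 231 ((303.8861999511719, 246.8458251953125), (4.112188339233398, 57.056617736816406), 80.13418579101562)
   [275.4 249.7] [0.5525 0.1702 0.058 ]
   [331.6 239.9] [0.5773 0.0254 0.058 ]
   [332.3 244. ] [0.5669 0.0236 0.058 ]
   [276.1 253.8] [0.5421 0.1681 0.058 ]
red 214 ((373.4486083984375, 261.2046203613281), (3.6410000324249268, 58.04182815551758), 80.13418579101562)
   [344.5 264.4] [ 0.515  -0.0072  0.058 ]
   [401.7 254.4] [ 0.54   -0.1528  0.058 ]
   [402.4 258. ] [ 0.5309 -0.154   0.058 ]
   [345.2 268. ] [ 0.506  -0.0087  0.058 ]
scene cam [1.36158696 0.3171319  1.11725103]
board px [162 148 135] table [119 113 113]
green 140 ((352.40948486328125, 185.57960510253906), (51.62363052368164, 2.9331607818603516), 8.880659103393555)
   [326.7 183. ] [0.5805 0.0335 0.058 ]
   [327.1 180.1] [0.5707 0.0311 0.058 ]
   [378.1 188.1] [0.5471 0.168  0.058 ]
   [377.7 191. ] [0.5568 0.1698 0.058 ]
red 7 ((302.0, 158.5), (4.0, 1.0), 0.0)
   [300. 159.] [ 0.5275 -0.0662  0.058 ]
   [300. 158.] [ 0.5241 -0.0676  0.058 ]
   [304. 158.] [ 0.5201 -0.0572  0.058 ]
   [304. 159.] [ 0.5235 -0.0558  0.058 ]
```

View pics/top1.png

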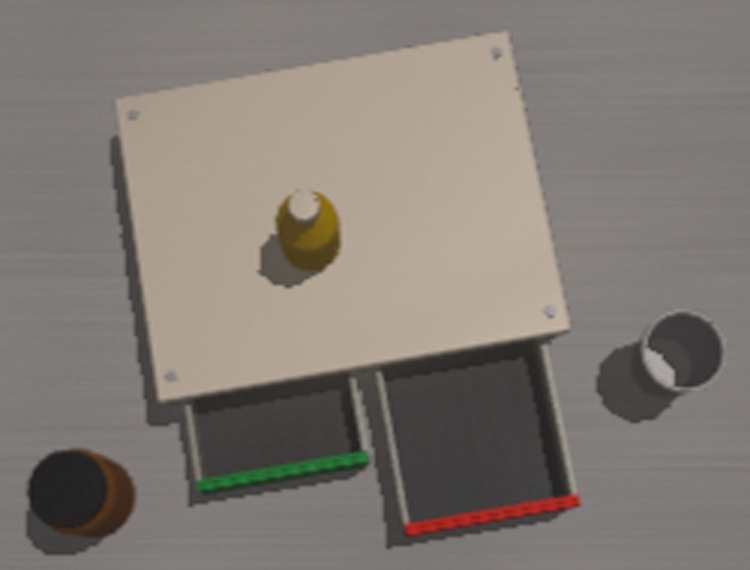

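View pics/scene1.png

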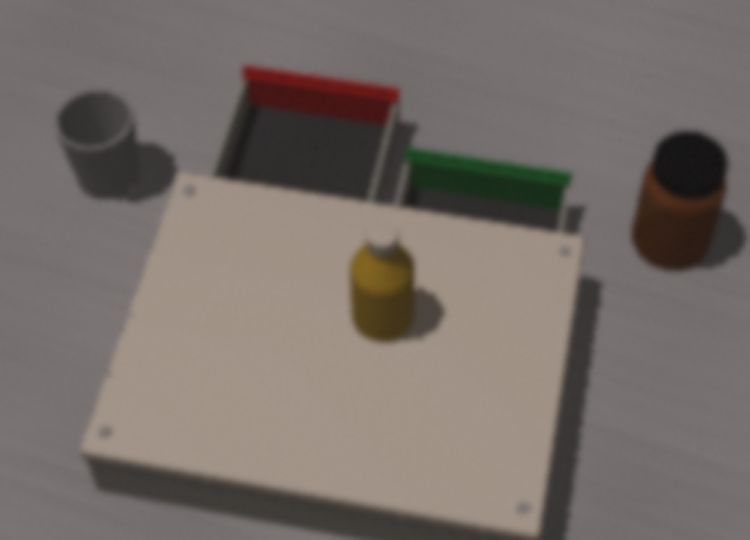

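The pictures show the jar and green tray at left and the cup at right. Next I'll fit the board frame and find the tray positions in it.

Run:
```python
from h import *
f=grab_frame("top"); im=f["image"].astype(int)
m=((im[...,0]-im[...,2]>15)&(im[...,0]>140)&(np.arange(400)[:,None]>85)).astype(np.uint8)*255
cv2.imwrite("pics/m.png",m)
m=cv2.morphologyEx(m,cv2.MORPH_OPEN,np.ones((3,3)))
cs,_=cv2.findContours(m,cv2.RETR_EXTERNAL,cv2.CHAIN_APPROX_NONE)
c=cv2.convexHull(max(cs,key=cv2.contourArea)); 
a=cv2.approxPolyDP(c,6,True)[:,0]; print(cv2.contourArea(c),a.tolist())
P=np.array([ray(f,p,.075)[:2] for p in a]); print(P.round(4)); 
for i in range(len(P)): print(np.linalg.norm(P[i]-P[i-1]))
cs0=max(cs,key=cv2.contourArea)[:,0]
W=np.array([ray(f,p,.075)[:2] for p in cs0],np.float32)
r=cv2.minAreaRect(W); print(r)
c=np.array(r[0])
# yaw: x axis of station in world: from front edge to back
e=None
b=cv2.boxPoints(r); b=b[np.argsort(b[:,0])]
fl=b[:2]; d=fl[np.argmax(fl[:,1])]-fl[np.argmin(fl[:,1])]; d/=np.linalg.norm(d)
ex=np.array([d[1],-d[0]]); yaw=np.arctan2(ex[1],ex[0]); o=c-ex*.14
print("yaw",yaw,"o",o)
for n in("green","red"):
    k=colmask(f,n); pts=np.column_stack(np.nonzero(k))[:,::-1]
    w=np.array([ray(f,p,.0555)[:2] for p in pts]); l=(w-o)@np.array([ex,[-ex[1],ex[0]]]).T
    print(n,l.min(0),l.max(0),l.mean(0), np.polyfit(l[:,1],l[:,0],1))
g=grab_frame("scene")
# two-view objects
def tri(p,q):
    def rr(F,uv):
        dd=F["R"].T@np.linalg.solve(F["camera_matrix"],[uv[0],uv[1],1.]);return -F["R"].T@F["t"],dd/np.linalg.norm(dd)
    c1,d1=rr(f,p);c2,d2=rr(g,q)
    A=np.column_stack([d1,-d2]);s=np.linalg.lstsq(A,c2-c1,rcond=None)[0]
    return (c1+s[0]*d1+c2+s[1]*d2)/2
E2=np.array([ex,[-ex[1],ex[0]]])
for n,uv,z in(("jar lid",(232.7,253.3),.12),("cup rim",(437,207.5),.085),("sauce cap",(311.5,159),.195)):
    w=ray(f,uv,z); print(n,w,E2@(w[:2]-o))
for n,uv,z in(("jar lid",(190+691/3,130+163/3),.12),("cup rim",(190+97/3,130+122/3),.085)):
    w=ray(g,uv,z); print(n,w,E2@(w[:2]-o))
for n,uv in(("FLscene",(190+581/3,130+237/3)),("FRscene",(190+178/3,130+175/3))):
    w=ray(g,uv,.075); print(n,w,E2@(w[:2]-o))
```

```text
13848.0 [[379, 101], [399, 199], [263, 222], [249, 123]]
[[ 0.9496 -0.1038]
 [ 0.6804 -0.1482]
 [ 0.6222  0.2014]
 [ 0.8911  0.2465]]
0.3551983699535909
0.27284226181352217
0.3543912764861293
0.2727229516811545
((0.786385178565979, 0.049294352531433105), (0.27795958518981934, 0.358657568693161), 9.760248184204102)
yaw 0.17034857 o [0.64841157 0.02556073]
green [-0.08022853  0.01188564] [-0.06980821  0.15890354] [-0.07500227  0.08525899] [ 0.00217183 -0.07518744]
red [-0.14617176 -0.15766677] [-0.13696655 -0.00967594] [-0.1415441 -0.0837387] [ 0.00060322 -0.14149358]
jar lid [0.53943981 0.26569031 0.12      ] [-0.0666863   0.25512743]
cup rim [ 0.65608147 -0.24146539  0.085     ] [-0.03770896 -0.26446137]
sauce cap [0.75373947 0.07083891 0.195     ] [0.11147919 0.02676701]
jar lid [0.54475783 0.27278821 0.12      ] [-0.06024198  0.26122105]
cup rim [ 0.66158826 -0.23483862  0.085     ] [-0.03115846 -0.25886406]
FLscene [0.61937459 0.20359394 0.075     ] [0.00156454 0.18037884]
FRscene [ 0.68286636 -0.14573534  0.075     ] [ 0.00491697 -0.17465767]
```

Red is about 77 mm out and green about 10 mm out, from lip mid-layer x of −0.1415 and −0.075. First I'll push red home with shut fingertips and a force-limited move.

```bash
cat >> h.py <<'E'
YAW=0.1703; O=np.array([0.6495,0.0255]); EX=np.array([np.cos(YAW),np.sin(YAW)]); EY=np.array([-EX[1],EX[0]])
ORI=[np.pi,0,YAW]
def S(x,y,z): return list(O+x*EX+y*EY)+[z]
def L(p): d=np.asarray(p)[:2]-O; return np.array([d@EX,d@EY,p[2]])
def st(tag):
    o=observe(); print(tag,"t",round(o["time_s"],2),"L",L(o["tool_pos"]).round(4),"F",np.round(o["contact_force"],1),"grip",round(o["grip_width"],2))
E
python3 - <<'E'
from h import *
print(ik(S(-.195,-.085,.2),ORI))
gripper_to(0.0,30); st("shut")
move_pose(S(-.195,-.085,.16),ORI); st("above")
move_l(S(-.195,-.085,.032),velocity=.12); st("down")
hit=move_l(S(-.06,-.085,.032),velocity=.05,threshold=15); print(hit); st("pushed")
f=grab_frame("top"); cv2.imwrite("pics/top2.png",cv2.resize(f["image"][90:280,210:460,::-1],None,fx=3,fy=3))
E
```

```text
[ 1.35928335e-01  1.30006769e-01 -1.28361732e-01  4.44089210e-16
 -1.31242783e+00  1.60516799e+00]
shut t 1.07 L [-0.343   0.545   0.2313] F [0.7 0.8 0.4] grip 0.0
above t 3.38 L [-0.1946 -0.0845  0.1601] F [ 0.2  0.3 -0.1] grip -0.0
down t 4.6 L [-0.1944 -0.0851  0.0326] F [ 0.8 -0.5  0.5] grip -0.0
True
pushed t 6.6 L [-0.0831 -0.0848  0.0309] F [-0.4 -0.4 -0.9] grip 0.0
```

View pics/top2.png

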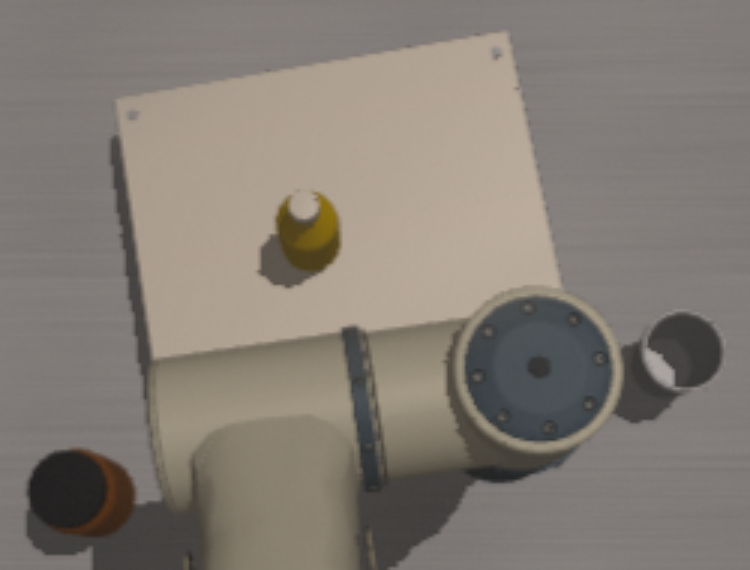

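The arm hides the tray in this view, but the stop at x = −0.083 fits home (about −0.081). The residual force is near zero, so I'll press again slowly to confirm the hard stop, then back off and look.

Run:
```python
from h import *
hit=move_l(S(-.068,-.085,.032),velocity=.02,threshold=20); print(hit); st("re-push")
hold(.2); st("held")
move_l(S(-.13,-.085,.032),velocity=.12); 
move_l(S(-.15,-.085,.16),velocity=.2); st("up")
f=grab_frame("wrist"); cv2.imwrite("pics/wrist3.png",f["image"][:,:,::-1])
move_pose(S(-.20,.085,.16),ORI); st("clear")
f=grab_frame("top"); g=grab_frame("scene")
cv2.imwrite("pics/top3.png",cv2.resize(f["image"][90:280,210:460,::-1],None,fx=3,fy=3))
cv2.imwrite("pics/scene3.png",cv2.resize(g["image"][130:310,190:440,::-1],None,fx=3,fy=3))
for n in("green","red"):
    k=colmask(f,n); pts=np.column_stack(np.nonzero(k))[:,::-1]
    l=np.array([L(ray(f,p,.0555)) for p in pts]); print(n,len(l),l.min(0),l.max(0),l.mean(0))
```

```text
True
re-push t 7.12 L [-0.0834 -0.0846  0.0298] F [ 0.2 -0.2  0.3] grip 0.0
held t 7.33 L [-0.0837 -0.0845  0.0295] F [-0.  -0.6 -0.1] grip 0.0
up t 8.66 L [-0.1504 -0.0847  0.1587] F [-0.4 -0.3 -1.4] grip -0.0
clear t 9.45 L [-0.2001  0.0851  0.1595] F [ 0.4 -0.4  0.1] grip -0.0
green 234 [-0.08146415  0.0121263   0.0555    ] [-0.07067053  0.15914403  0.0555    ] [-0.07611651  0.08643267  0.0555    ]
red 195 [-0.07055974 -0.15745683  0.0555    ] [-0.06179476 -0.01046461  0.0555    ] [-0.06616778 -0.083915    0.0555    ]
```

View pics/top3.png

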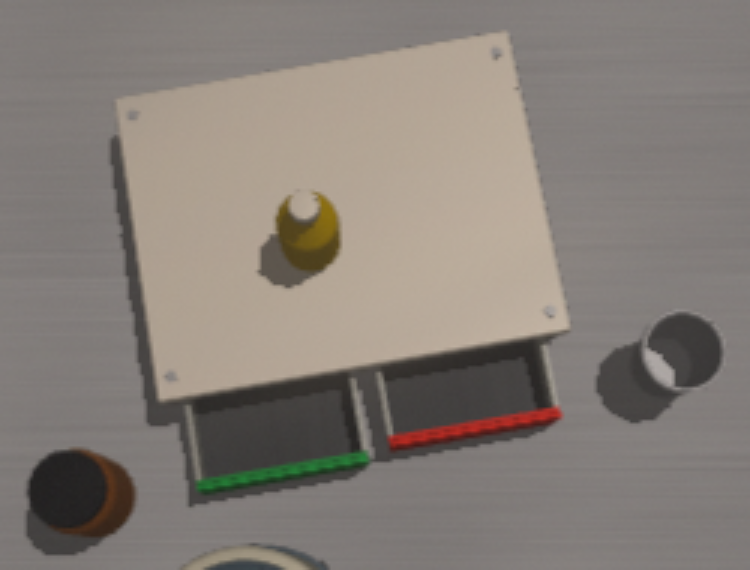

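View pics/scene3.png

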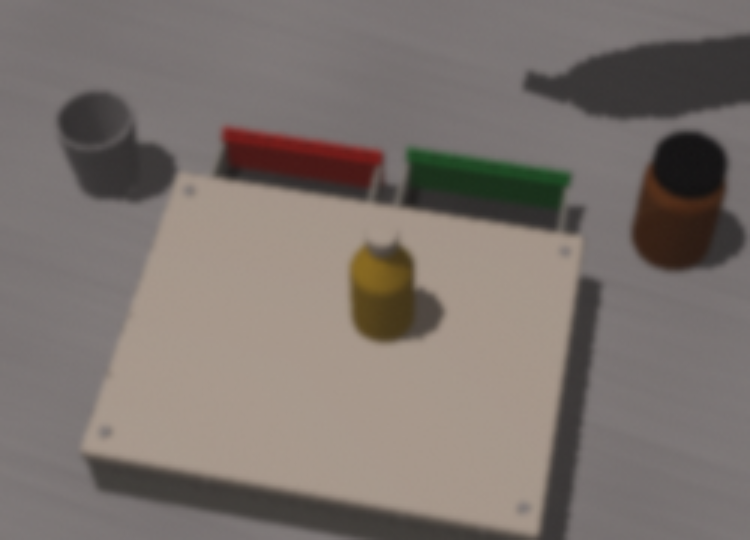

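View pics/wrist3.png

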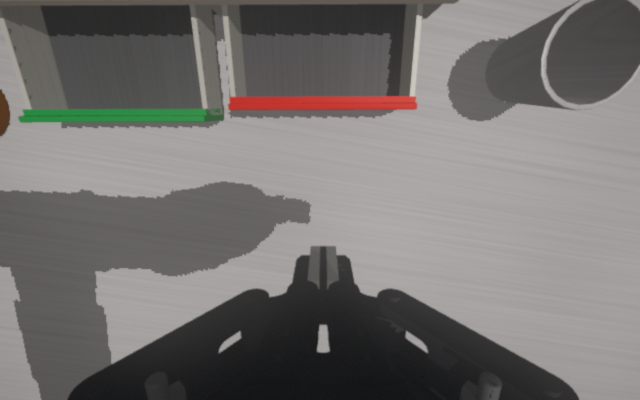

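Red now sits at the home position: its layer centre is at −0.066 against −0.065 expected, and a second push with a 20 N threshold moved nothing. The jar, cup and bottle haven't moved. Before lowering the hook, I'll check arm clearance over the jar.

Run:
```python
from h import *
move_l(S(-.034,.085,.15),velocity=.15); st("above green")
g=grab_frame("scene"); w=grab_frame("wrist")
cv2.imwrite("pics/scene4.png",g["image"][:,:,::-1]); cv2.imwrite("pics/wrist4.png",w["image"][:,:,::-1])
```

```text
above green t 10.81 L [-0.0343  0.0849  0.1501] F [-0.4  0.1  0.1] grip 0.0
```

View pics/scene4.png

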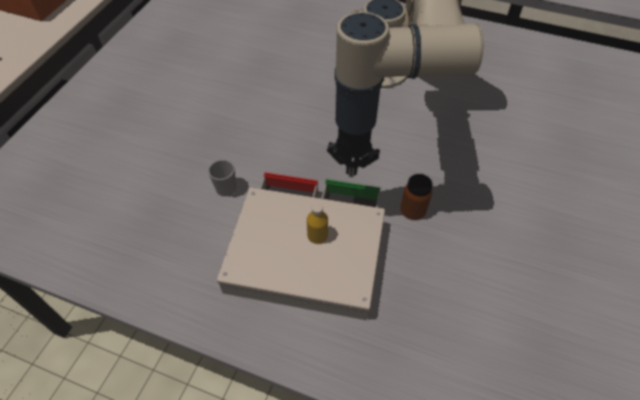

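View pics/wrist4.png

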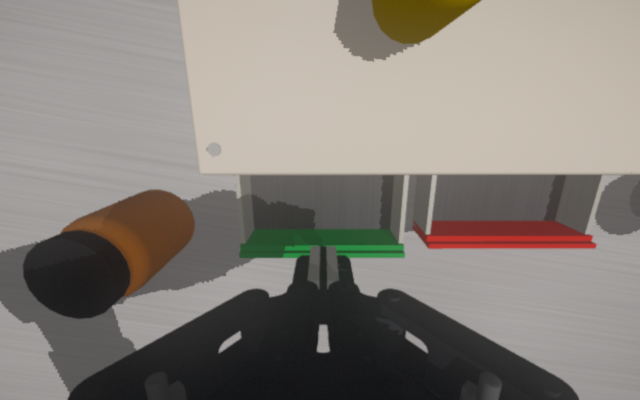

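The arm sits well above the jar, which is at (417, 197) in the scene view, and the fingers line up with the middle of the green front. Now I'll lower the tip, stopping on contact, and pull.

Run:
```python
from h import *
h=move_l(S(-.034,.085,.026),velocity=.10,threshold=8); print(h); st("in")
if not h:
    hit=move_l(S(-.18,.085,.026),velocity=.06,threshold=15); print(hit); st("pull")
    hit=move_l(S(-.18,.085,.026),velocity=.03,threshold=20); print(hit); st("re-pull")
```

```text
False
in t 12.3 L [-0.0334  0.0851  0.0268] F [ 0.1 -0.5  0.2] grip -0.01
True
pull t 14.18 L [-0.1606  0.0853  0.0267] F [1.  0.7 1. ] grip 0.0
True
re-pull t 14.53 L [-0.1604  0.0857  0.0272] F [0.6 0.5 1.3] grip -0.0
```

The hook stopped at −0.1605 (about −0.159 expected), and a second pull didn't move it. I'll unhook, lift clear and check.

Run:
```python
from h import *
move_l(S(-.135,.085,.026),velocity=.1)
move_l(S(-.135,.085,.17),velocity=.2)
move_pose(S(-.28,0.0,.25),ORI); st("clear")
f=grab_frame("top"); g=grab_frame("scene")
cv2.imwrite("pics/top5.png",cv2.resize(f["image"][90:280,210:460,::-1],None,fx=3,fy=3))
cv2.imwrite("pics/scene5.png",cv2.resize(g["image"][130:310,190:440,::-1],None,fx=3,fy=3))
for n in("green","red"):
    k=colmask(f,n); pts=np.column_stack(np.nonzero(k))[:,::-1]
    l=np.array([L(ray(f,p,.0555)) for p in pts]); print(n,len(l),l.min(0),l.max(0),l.mean(0))
```

```text
clear t 16.56 L [-0.2803 -0.      0.2494] F [ 0.3 -0.   0. ] grip -0.0
green 228 [-0.1809789   0.01224429  0.0555    ] [-0.17118923  0.16122075  0.0555    ] [-0.17617336  0.08751091  0.0555    ]
red 195 [-0.07055974 -0.15745683  0.0555    ] [-0.06179476 -0.01046461  0.0555    ] [-0.06616778 -0.083915    0.0555    ]
```

View pics/top5.png

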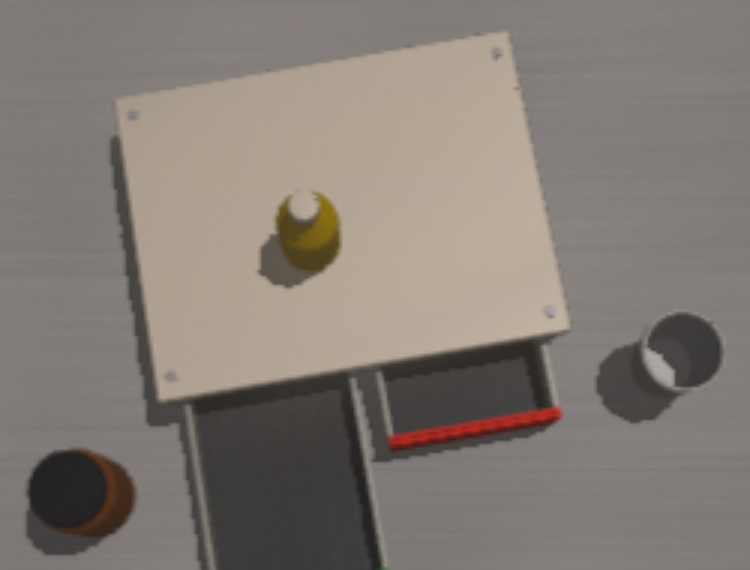

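View pics/scene5.png

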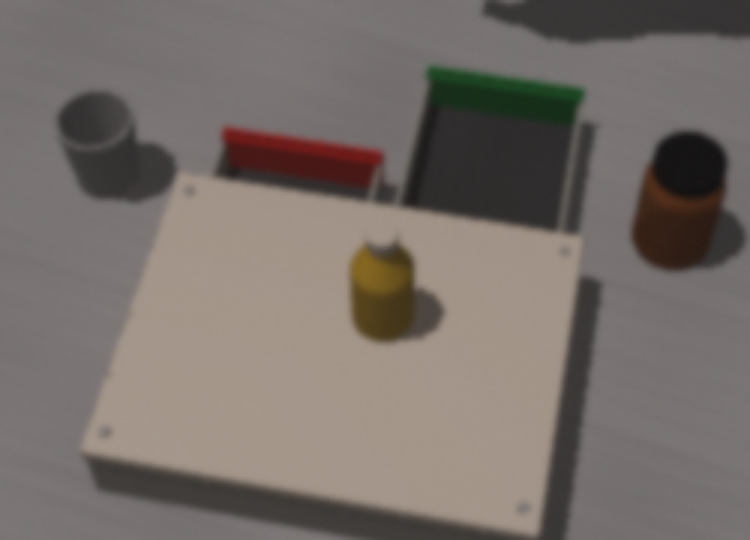

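Both views agree: green − red is 0.1100 m, exactly the full stroke. The jar, cup and bottle are at the same pixels as before, so I'm handing in.

```bash
python3 -c "
from rig import *
job_done()"
```

```text
the job is handed in; nothing more can be done
```

Both trays are changed over and the job is handed in, with the last clock reading at 16.6 s of the 38 s allowed. Using shut fingertips, I first pushed the red tray home. I then hooked the tip behind the green tray's lip and drew it out to its stop.

- **Stops:** at each end a second push or pull, with a 20 N threshold, tripped without moving the tray any further.
- **Positions:** in the final top view the two fronts are 110.0 mm apart, exactly the full stroke. Each read about 1.2 mm farther out than its nominal position. I put that down to my board fit, since it is within the 2 mm calibration.
- **Other items:** the jar, cup and sauce bottle look unmoved in both views, judged by eye. The arm was clear of everything at hand-in.
- **Checks:** none failed. The force reading was near zero right after each contact stop, so the stops rest on the repeated presses and the pictures.

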